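# Lock the pill drawer open with its captive screw-knob

## Robot

A 6-joint arm with a two-finger parallel gripper is mounted at the origin on the work surface. World frame = base frame: x ahead of the robot, y to its left, z up, the work surface at z = 0. Lengths are in m, angles in rad, forces in N, time in s.
With the tool pointing down it reaches from about 0.375 to 0.975 m from the base axis. Payload 3.8 kg.
Tool frame: the origin (TCP) lies on the centre line of the jaws, within the pads' length; the fingertips stand 14 mm ahead of it and the grasp point (between the pads) lies 5 mm behind it (tip_reach is the distance from the TCP to the fingertips, in m); z points along the fingers, y is the line along which they close (so a half turn about z gives the same grasp; the last joint's range is limited). The gripper opens to 85 mm and grips with 20 to 120 N. Pads are 22 mm wide; open, the fingers measure 114 mm over their backs; the gripper's body (76 mm by 85 mm) begins 54 mm behind the grasp point. The pads swing forward as they close: fully open they stand 13 mm farther back than shut.
Start: joints at [-1.271, 0.264, 1.604, -0, 1.274, -0.037], TCP at [0.223, -0.637, 0.245] pointing down, gripper open.
Joint ranges: [-2.63, 2.63], [-0.94, 2.18], [0.31, 2.57], [-1.31, 4.45], [0, 2.66], [-2.55, 2.55]. Speed limits (rad/s): [2.57, 2.57, 3.14, 3.14, 3.14, 3.14].

## Interface

Orientations are given as a rotation vector (axis times angle).
In Python, from workcell import read_state, grab_frame, calibration, job_done, tip_reach gives the robot as it stands. The module is installed in compiled form; this text tells all that it offers.
- The arm moves only by the shell command python3 -m pendant 'ROWS' [FORCE]. ROWS is JSON, a list of rows, each an object of numbers: "fingers": the opening, from -1 (shut) to 1 (fully open); "x", "y", "z": the shift along the world's x, y, z in m; "rx", "ry", "rz": the turn, a rotation vector about the world's x, y, z in units of 6 degrees (1.0 is 6 degrees). In form: [{"fingers": .., "x": .., "y": .., "z": .., "rx": .., "ry": .., "rz": ..}, ...]. A call has 1 to 5 rows; each row shifts and turns the commanded pose from where the row before left it; what a row does not reach is not made up. A row lasts 1/12 s, in which the tool goes at most 41.7 mm and 7.16 degrees, less where a joint would pass 70% of its speed; a pose out of reach is approached as far as the arm can. A call with a gripper value outside its range is refused whole. The fingers move at their own pace and stop on an object; FORCE is the grip in N (left out, the last holds). Time passes only in rows, so rows that do not move let the fingers close. It gives the time, the measured TCP pose, the force, the opening and the grip force at its end, in the units of the state.
- read_state(): the state, without advancing time (a new reading comes with each control period).
- grab_frame(name): name is "scene" or "top"; returns the picture (384x512x3 uint8, red, green, blue); there is no depth.
- calibration(name): a dict with "K" (3x3 intrinsics, pixels), "extrinsics" (4x4, takes a point from world to camera coordinates). Camera axes: x right, y up, looking along -z (the intrinsics and any distortion apply to the point x, -y, -z); pixel columns grow to the right and rows downward; lengths in m; the calibration is good to about 2 mm. A picture is of the moment at which its call begins. calibration takes no time and is no camera call.
- job_done(): hands the job in; it is judged then, once.
The state is a dict: "t": time; "joint_positions": joint angles; "joint_velocities": joint speeds; "tau": joint torques, N m; "tool_pos": TCP position; "tcp_rot": TCP orientation; "wrist_force": force on the tool from outside, world axes, zero at the start; "torque": the same for the moment, N m; "grip_width": opening from 0.0 (shut) to 1.0 (fully open); "finger_force": force on a finger pad.
Only numpy, scipy, OpenCV 4.12 (cv2) and the standard library are available. Lean on these libraries where they do the work, as an engineer would, in place of code of your own. Each camera call takes 0.05 s, during which the arm holds its last target. There are 200 camera calls.

## Task

The pill drawer in the foot of the wedge-shaped organiser is to be refilled: pull it out fully to its stop by its grip. Then lock it there with the spring-loaded captive screw-knob on the sloping face: push the knob in, turn it clockwise until its thread start is found and it drops in, and screw it well home so that it stays down when you let go. Do not shift or upset the other things on the nightstand.

Things in the scene. Friction and masses are not known exactly. Their poses are not given: they have to be found in the camera images.
- organiser: pill organiser, fixed: grey wedge-shaped housing 170 mm deep (x), 200 wide (y); origin in the centre of its underside, x axis to the rear, z up; the drawer front is its -x side. The front is 55 mm high; from its top edge a plane face rises rearward at 30 degrees to 142 mm height, with flat clear lids (5 mm proud at most) left and right of the knob.
- drawer (a joint): how far the drawer is out, in m: 0 shut, 0.070 at its stop. Slides along -x of the organiser with about 3 N of friction and stays where it is left. While it is less than about 62 mm out, its centre spine blocks the knob's bolt.
- drawer_grip (a point): point on the drawer's grip, a steel block sticking out (-x) from the middle of the drawer front: 24 mm wide (y), 55 long (x), 24 high. The point is mid-width, mid-height (34 mm above the nightstand), 35 mm out from the drawer front; the block ends 20 mm further out. Moves with the drawer; axes as the organiser's. Can be pinched across its width from straight above.
- screw_seat (a point): where the knob's axis meets the sloping face, 97.5 mm above the nightstand, mid-width; fixed to the organiser, axes as the organiser's. Released and up, the knob's underside is 26 mm and its top 60 mm from here along the axis; at full stroke the underside is 1.5 mm off the face.
- knob_top (a point): centre of the top of the black round fluted knob, 50 mm across, 34 high, on a 12 mm steel stem. z points out along the knob's axis, which leans 30 degrees from vertical towards -x of the organiser (square to the sloping face). Moves in and out with the knob but does not turn with it. The knob can be gripped at any angle about its axis; turning it takes under 0.3 N m.
- screw (a joint): how far the knob is pushed in along its axis, in m: 0 up, 0.0245 end of stroke. A spring pushes it out, 2 N at the top, 6 N at the bottom. With the drawer out, a push meets the solid top of the thread at 0.005 until the thread start comes round. Let go, it springs back to 0 if not started, or to where its thread holds it, 0.017 (barely started) to 0.022 (well home).
- thread (a point): the hidden thread, on the knob's axis 22 mm inside the face; axes as the organiser's. Its start, 0.65 rad wide, is met after 0.1 to 2.2 rad of clockwise turn (looking at the knob from outside), different each time: press with 6 to 15 N, turn about 0.3 rad, press again, until the knob drops to 0.017 or more.
- thread_end (a point): the thread's lower end, on the axis 29 mm inside the face. After the drop keep the knob pushed to its end of stroke and turn clockwise on: the first 0.3 to 0.9 rad only bring it to the thread, the next 1.2 rad draw it from 0.017 to 0.022. About 2.1 rad in all is right; a hard stop comes near 2.3 to 3 rad. Letting go and gripping again in between is fine once it is on the thread.
- cup: white ceramic cup, 76 mm across, 85 mm high, loose, beside the organiser on its -y side; origin in the centre of its foot. Bystander.
- tablet_box: green plastic tablet box 120 x 70 x 36 mm, loose, beside the organiser on its +y side; origin in the centre of its underside. Bystander.
- pill_wheel: round pill dispenser with a flip cover, 130 mm across, 42 mm high, loose, far to the left or right; origin in the centre of its underside. Bystander.
- repellent: white battery-powered mosquito repellent unit with a toggle, 75 x 105 x 65 mm, loose, far to the left or right; origin in the centre of its underside. Bystander.

How it is judged:
On the way, in this order (a step that is already met when the one before it is completed fails the run):
1. the drawer is pulled out to its stop (value of joint drawer above 0.065 m), for 0.2 s.
2. with the drawer out, the knob has dropped in at the thread start (value of joint drawer above 0.062 m and value of joint screw above 0.0165 m), for 0.1 s.
At the end, for the whole second after the job is handed in: The drawer is out to its stop (at least 60 of 70 mm), the released knob stays down by itself at least 19.2 mm deep and at rest, and the cup stands upright (value of joint drawer above 0.062 m and value of joint screw above 0.0192 m and velocity of joint screw between -0.005 and 0.005 m/s and angle between cup's own z axis and vertical below 0.2 rad); the robot touches nothing.
It fails at once if another thing on the nightstand is shifted by more than 30 mm (distance of any of cup, tablet_box, pill_wheel, repellent from where it was at the start of the episode above 0.03 m).
It fails at once if the cup is tipped over (angle between cup's own z axis and vertical above 0.7 rad).
It also fails if it takes over 67 s, if anything falls off the work surface, if the arm or the gripper's body presses on something with over 40 N, if the wrist force passes 120 N, or if a joint passes its speed limit or range.

## Working session

There is one attempt and no reset: what is moved stays moved. The work goes in short steps, Python scripts to look and compute and a shell command to move; the robot and the scene stay as the last step left them, time stands still between calls to the robot, and variables do not carry over. Pictures are saved under pics/ and viewed, at most 10 in all, crops included, and the job is handed in when it is done.

```bash
mkdir -p pics; python3 - <<'E'
from workcell import *
import cv2
for n in("scene","top"):
    cv2.imwrite(f"pics/{n}0.png",cv2.cvtColor(grab_frame(n),cv2.COLOR_RGB2BGR)); c=calibration(n); print(c)
print(read_state(),tip_reach)
E
```

```text
{'K': array([[349.80254211,   0.        , 258.15238097],
       [  0.        , 349.80254211, 190.37011245],
       [  0.        ,   0.        ,   1.        ]]), 'extrinsics': array([[ 0.05547583,  0.99845467,  0.0032729 , -0.02948765],
       [-0.61229028,  0.03143026,  0.79000807,  0.29231757],
       [ 0.78868438, -0.04583032,  0.61308771, -1.72636538],
       [ 0.        ,  0.        ,  0.        ,  1.        ]])}
{'K': array([[441.69991585,   0.        , 259.97341206],
       [  0.        , 441.69991585, 191.5937648 ],
       [  0.        ,   0.        ,   1.        ]]), 'extrinsics': array([[ 0.0061532 , -0.99997032, -0.00463638,  0.01628892],
       [ 0.98343293,  0.00521132,  0.18119744, -0.60188472],
       [-0.1811679 , -0.00567451,  0.98343581, -1.40504931],
       [ 0.        ,  0.        ,  0.        ,  1.        ]])}
{'t': 0.1, 'joint_positions': array([-1.27091207e+00,  2.64683660e-01,  1.60526783e+00,  6.82343167e-06,
        1.27371331e+00, -3.69173613e-02]), 'joint_velocities': array([-0.00062759, -0.00254222, -0.0022319 ,  0.00180943,  0.00140047,
        0.0011808 ]), 'tau': array([ 3.85642825e-04, -5.16708469e+01, -3.68589699e+01,  7.64939642e-06,
        6.34493743e-03, -1.47043551e-05]), 'tool_pos': array([ 0.22286436, -0.63645826,  0.24406615]), 'tcp_rot': array([-3.09512633e+00, -5.26202199e-01,  4.16308148e-04]), 'wrist_force': array([-1.20711266,  0.64998398,  0.11867536]), 'torque': array([-0.00549581, -0.02310804,  0.04736443]), 'finger_force': 0.0, 'grip_width': 0.9991748826303318} 0.014
```

View pics/scene0.png

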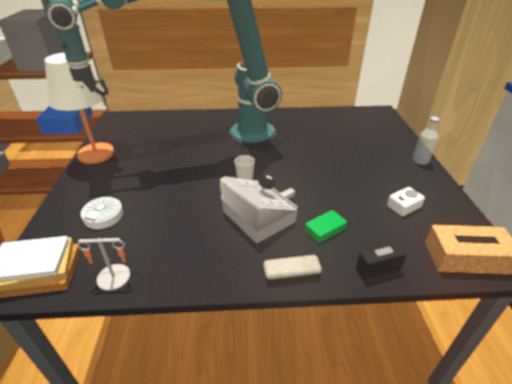

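View pics/top0.png

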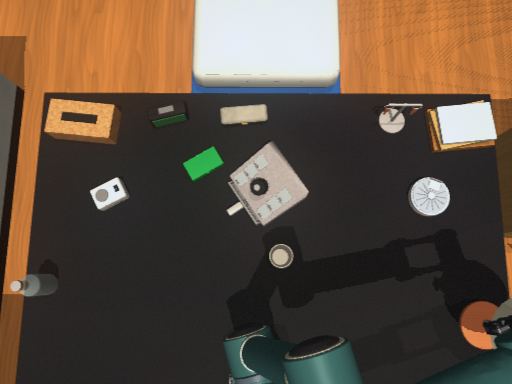

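The top view shows the organiser near (268,185), with its grip at about (235,209) pointing lower left, the knob at (259,187), the cup at (281,256) and the box at (203,163). I'll zoom in for accurate corners.

```bash
python3 - <<'E'
import cv2,numpy as np
a=cv2.imread("pics/top0.png")[130:275,180:325]; b=cv2.imread("pics/scene0.png")[145:250,200:350]
cv2.imwrite("pics/c_top.png",cv2.resize(a,(580,580),interpolation=cv2.INTER_CUBIC))
cv2.imwrite("pics/c_scene.png",cv2.resize(b,(750,525),interpolation=cv2.INTER_CUBIC))
E
```

```text
(no output)
```

View pics/c_top.png

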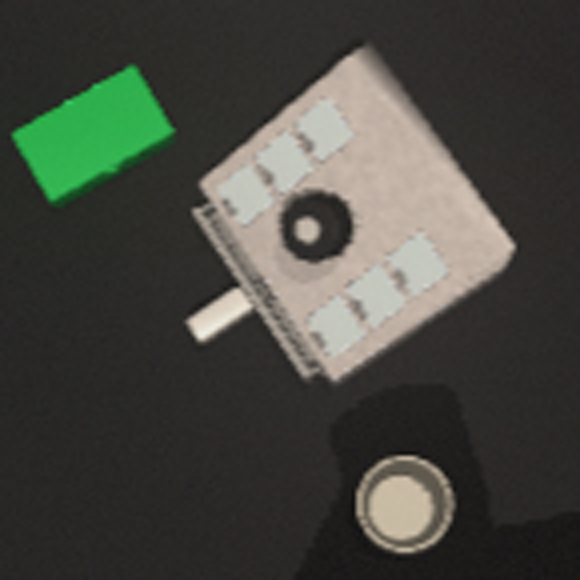

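View pics/c_scene.png

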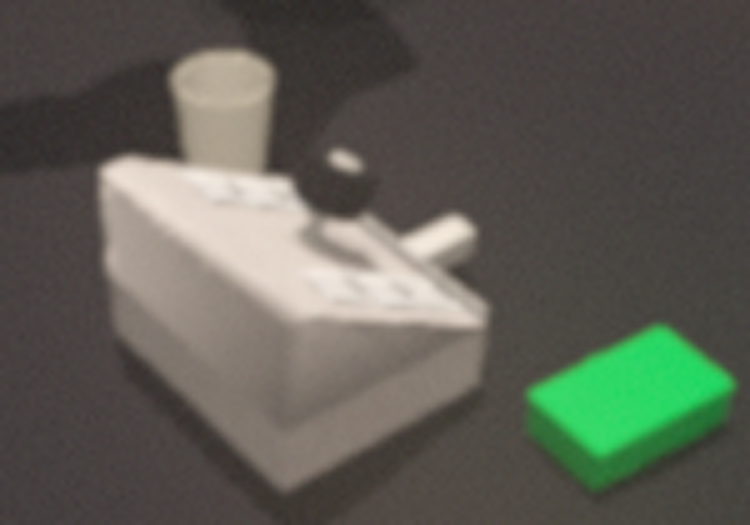

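```bash
cat >h.py <<'E'
import numpy as np
from workcell import *
from scipy.spatial.transform import Rotation as R
from scipy.optimize import least_squares
def proj(n,P):
    c=calibration(n); E=c["extrinsics"]; q=np.atleast_2d(P)@E[:3,:3].T+E[:3,3]
    q=q*[1,-1,-1]; p=q@c["K"].T; return p[:,:2]/p[:,2:]
def ray(n,uv,z):
    c=calibration(n);E=c["extrinsics"]
    d=np.linalg.inv(c["K"])@[*uv,1]*[1,-1,-1]; d=E[:3,:3].T@d; o=-E[:3,:3].T@E[:3,3]
    return o+d*(z-o[2])/d[2]
top=lambda a:(np.array(a)+.5)/4-.5+[180,130]
sc=lambda a:(np.array(a)+.5)/5-.5+[200,145]
W=lambda p,P:np.c_[np.atleast_2d(P)[:,:2]@np.array([[np.cos(p[2]),np.sin(p[2])],[-np.sin(p[2]),np.cos(p[2])]])+p[:2],np.atleast_2d(P)[:,2]]
E
python3 - <<'E'
from h import *
T=[((368,45),(.085,.1,.142)),((515,247),(.085,-.1,.142)),((200,187),(-.085,.1,.055)),((335,381),(-.085,-.1,.055)),((308,230),(-.0414,0,.1495))]
S=[((287,490),(.085,.1,0)),((115,340),(.085,-.1,0)),((487,385),(-.085,.1,0)),((487,325),(-.085,.1,.055)),((100,170),(.085,-.1,.142)),((287,320),(.085,.1,.142)),((345,160),(-.0414,0,.1495))]
def f(p):
    return np.r_[(proj("top",W(p,[b for a,b in T]))-[top(a) for a,b in T]).ravel(),(proj("scene",W(p,[b for a,b in S]))-[sc(a) for a,b in S]).ravel()]
r=least_squares(f,[.65,0,-.5],loss="soft_l1"); print(r.x); print(r.fun.reshape(-1,2).round(1).tolist())
p=r.x
for n,q in(("knob",(-.0414,0,.1495)),("seat",(-.0114,0,.0975))): print(n,W(p,[q]))
for a in((187,320),(203,342)): 
    g=ray("top",top(a),.046); print("gripend",g, W([0,0,-p[2]],[g-[p[0],p[1],0]]))
cup=ray("top",top((405,504)),.085); print("cup",cup,W([0,0,-p[2]],[cup-[p[0],p[1],0]]))
for a in((12,133),(135,66),(175,130),(54,204)):
    g=ray("top",top(a),.036); print("box",g,W([0,0,-p[2]],[g-[p[0],p[1],0]]))
E
```

```text
[ 0.62173222 -0.00394931 -0.96036678]
[[-0.1, -0.9], [-0.0, -0.4], [-0.6, -0.6], [-0.1, 0.1], [-0.1, 0.1], [-0.1, -0.1], [0.0, -2.1], [-1.5, -1.1], [-0.4, -1.1], [0.5, -0.2], [-0.0, 0.7], [-0.2, 0.2]]
knob [[0.59800093 0.02997393 0.1495    ]]
seat [[0.61519751 0.00539187 0.0975    ]]
gripend [0.54230292 0.13038164 0.046     ] [[-0.15560145  0.01191661  0.046     ]]
gripend [0.52408685 0.11683208 0.046     ] [[-0.15494073 -0.01077655  0.046     ]]
cup [ 0.39140921 -0.04757334  0.085     ] [[-0.09628002 -0.21373325  0.085     ]]
box [0.70297107 0.28288488 0.036     ] [[-0.18846478  0.23098622  0.036     ]]
box [0.76236863 0.17999187 0.036     ] [[-0.07010622  0.22067641  0.036     ]]
box [0.70627862 0.14462851 0.036     ] [[-0.0732813   0.15444518  0.036     ]]
box [0.64164799 0.24516807 0.036     ] [[-0.19271114  0.15911796  0.036     ]]
```

```bash
cat >>h.py <<'E'
P=np.array([0.6217,-0.0039,-0.9604])
def goto(target,Rt,n):
    s=read_state(); R0=R.from_rotvec(s["tcp_rot"]); d=target-s["tool_pos"]; w=(Rt*R0.inv()).as_rotvec()
    print("d",d.round(4),"w6",(w/np.radians(6)).round(2),"per",n,(d/n).round(4),(w/np.radians(6)/n).round(3))
Ro=R.from_euler("z",P[2])
def down(sgn=1): # tool y along organiser y*sgn, z down
    y=np.array([0,sgn,0.]);z=np.array([0,0,-1.]);return Ro*R.from_matrix(np.c_[np.cross(y,z),y,z])
def grippt(x,z): return W(P,[(x,0,z)])[0]
E
python3 - <<'E'
from h import *
s=read_state();print(R.from_rotvec(s["tcp_rot"]).as_matrix().round(3))
for g in(1,-1): print(down(g).as_matrix().round(3)); goto(grippt(-.138,.16),down(g),25)
E
```

```text
[[ 0.944  0.33  -0.001]
 [ 0.33  -0.944  0.002]
 [ 0.    -0.002 -1.   ]]
[[-0.573  0.819  0.   ]
 [ 0.819  0.573  0.   ]
 [ 0.     0.    -1.   ]]
d [ 0.3197  0.7456 -0.0841] w6 [-1.000e-02 -2.000e-02  1.761e+01] per 25 [ 0.0128  0.0298 -0.0034] [-0.    -0.001  0.705]
[[ 0.573 -0.819  0.   ]
 [-0.819 -0.573 -0.   ]
 [ 0.     0.    -1.   ]]
d [ 0.3197  0.7456 -0.0841] w6 [-2.000e-02  1.000e-02 -1.239e+01] per 25 [ 0.0128  0.0298 -0.0034] [-0.001  0.    -0.495]
```

```bash
for i in 1 2 3 4 5; do python3 -m pendant '[{"fingers":1,"x":0.0128,"y":0.0298,"z":0,"rz":0.705},{"fingers":1,"x":0.0128,"y":0.0298,"z":0,"rz":0.705},{"fingers":1,"x":0.0128,"y":0.0298,"z":0,"rz":0.705},{"fingers":1,"x":0.0128,"y":0.0298,"z":0,"rz":0.705},{"fingers":1,"x":0.0128,"y":0.0298,"z":0,"rz":0.705}]' 40; done | tail -1
python3 - <<'E'
from h import *
print(read_state()); goto(grippt(-.138,.05),down(),6); goto(grippt(-.138,.037),down(),6)
E
```

```text
{'t': 0.1, 'joint_positions': array([-1.27091207e+00,  2.64683660e-01,  1.60526783e+00,  6.82343167e-06,
        1.27371331e+00, -3.69173613e-02]), 'joint_velocities': array([-0.00062759, -0.00254222, -0.0022319 ,  0.00180943,  0.00140047,
        0.0011808 ]), 'tau': array([ 3.85642825e-04, -5.16708469e+01, -3.68589699e+01,  7.64939642e-06,
        6.34493743e-03, -1.47043551e-05]), 'tool_pos': array([ 0.22286436, -0.63645826,  0.24406615]), 'tcp_rot': array([-3.09512633e+00, -5.26202199e-01,  4.16308148e-04]), 'wrist_force': array([-1.20711266,  0.64998398,  0.11867536]), 'torque': array([-0.00549581, -0.02310804,  0.04736443]), 'finger_force': 0.0, 'grip_width': 0.9991748826303318}
d [ 0.3197  0.7456 -0.1941] w6 [-1.000e-02 -2.000e-02  1.761e+01] per 6 [ 0.0533  0.1243 -0.0323] [-1.000e-03 -4.000e-03  2.935e+00]
d [ 0.3197  0.7456 -0.2071] w6 [-1.000e-02 -2.000e-02  1.761e+01] per 6 [ 0.0533  0.1243 -0.0345] [-1.000e-03 -4.000e-03  2.935e+00]invalid input
invalid input
invalid input
invalid input
invalid input
```

```bash
python3 -m pendant '[{"fingers":1,"x":0.0128,"y":0.0298,"z":0,"rx":0,"ry":0,"rz":0.705},{"fingers":1,"x":0.0128,"y":0.0298,"z":0,"rx":0,"ry":0,"rz":0.705},{"fingers":1,"x":0.0128,"y":0.0298,"z":0,"rx":0,"ry":0,"rz":0.705},{"fingers":1,"x":0.0128,"y":0.0298,"z":0,"rx":0,"ry":0,"rz":0.705},{"fingers":1,"x":0.0128,"y":0.0298,"z":0,"rx":0,"ry":0,"rz":0.705}]' 40
```

```text
t: 0.52
tool_pos: [0.2871, -0.4863, 0.2445]
tcp_rot: [-2.945, -1.09, 0.0]
wrist_force: [1.2, -0.4, 0.8]
grip_width: 1.003
finger_force: 0.0
```

All keys are required. I'll repeat for the remaining travel.

```bash
python3 -m pendant '[{"fingers":1,"x":0.016,"y":0.0373,"z":0,"rx":0,"ry":0,"rz":0.88},{"fingers":1,"x":0.016,"y":0.0373,"z":0,"rx":0,"ry":0,"rz":0.88},{"fingers":1,"x":0.016,"y":0.0373,"z":0,"rx":0,"ry":0,"rz":0.88},{"fingers":1,"x":0.016,"y":0.0373,"z":0,"rx":0,"ry":0,"rz":0.88},{"fingers":1,"x":0.016,"y":0.0373,"z":0,"rx":0,"ry":0,"rz":0.88}]'
python3 -m pendant '[{"fingers":1,"x":0.016,"y":0.0373,"z":0,"rx":0,"ry":0,"rz":0.88},{"fingers":1,"x":0.016,"y":0.0373,"z":0,"rx":0,"ry":0,"rz":0.88},{"fingers":1,"x":0.016,"y":0.0373,"z":0,"rx":0,"ry":0,"rz":0.88},{"fingers":1,"x":0.016,"y":0.0373,"z":0,"rx":0,"ry":0,"rz":0.88},{"fingers":1,"x":0.016,"y":0.0373,"z":0,"rx":0,"ry":0,"rz":0.88}]'
python3 -m pendant '[{"fingers":1,"x":0.016,"y":0.0373,"z":0,"rx":0,"ry":0,"rz":0.88},{"fingers":1,"x":0.016,"y":0.0373,"z":0,"rx":0,"ry":0,"rz":0.88},{"fingers":1,"x":0.016,"y":0.0373,"z":0,"rx":0,"ry":0,"rz":0.88},{"fingers":1,"x":0.016,"y":0.0373,"z":0,"rx":0,"ry":0,"rz":0.88},{"fingers":1,"x":0.016,"y":0.0373,"z":0,"rx":0,"ry":0,"rz":0.88}]'
python3 - <<'E'
from h import *
print(read_state()["joint_positions"]); goto(grippt(-.138,.16),down(),3); goto(grippt(-.138,.037),down(),6)
E
```

```text
t: 0.93
tool_pos: [0.3671, -0.2995, 0.2448]
tcp_rot: [-2.618, -1.735, 0.0]
wrist_force: [1.3, -0.2, -0.4]
grip_width: 1.004
finger_force: 0.0
t: 1.35
tool_pos: [0.447, -0.113, 0.2451]
tcp_rot: [-2.152, -2.288, 0.0]
wrist_force: [0.7, -0.6, 0.4]
grip_width: 1.0
finger_force: 0.0
t: 1.77
tool_pos: [0.5271, 0.0735, 0.2449]
tcp_rot: [-1.572, -2.72, 0.001]
wrist_force: [0.6, -0.7, -0.1]
grip_width: 1.0
finger_force: 0.0
[ 9.19034423e-02 -6.49897794e-03  1.90796750e+00 -1.78585692e-04
  1.24054737e+00 -4.30453752e-01]
d [ 0.0155  0.0357 -0.0849] w6 [ 0.   -0.    0.84] per 3 [ 0.0052  0.0119 -0.0283] [ 0.001 -0.001  0.28 ]
d [ 0.0155  0.0357 -0.2079] w6 [ 0.   -0.    0.84] per 6 [ 0.0026  0.0059 -0.0347] [ 0.    -0.001  0.14 ]
```

```bash
python3 -m pendant '[{"fingers":1,"x":0.0052,"y":0.0119,"z":-0.028,"rx":0,"ry":0,"rz":0.28},{"fingers":1,"x":0.0052,"y":0.0119,"z":-0.028,"rx":0,"ry":0,"rz":0.28},{"fingers":1,"x":0.0052,"y":0.0119,"z":-0.028,"rx":0,"ry":0,"rz":0.28},{"fingers":1,"x":0,"y":0,"z":-0.03,"rx":0,"ry":0,"rz":0},{"fingers":1,"x":0,"y":0,"z":-0.03,"rx":0,"ry":0,"rz":0}]'
python3 -m pendant '[{"fingers":1,"x":0,"y":0,"z":-0.03,"rx":0,"ry":0,"rz":0},{"fingers":1,"x":0,"y":0,"z":-0.03,"rx":0,"ry":0,"rz":0},{"fingers":1,"x":0,"y":0,"z":-0.009,"rx":0,"ry":0,"rz":0},{"fingers":1,"x":0,"y":0,"z":0,"rx":0,"ry":0,"rz":0}]'
python3 - <<'E'
from h import *
goto(grippt(-.138,.032),down(),1)
import cv2
cv2.imwrite("pics/top1.png",cv2.resize(cv2.cvtColor(grab_frame("top")[130:275,180:325],cv2.COLOR_RGB2BGR),(580,580)))
E
```

```text
t: 2.18
tool_pos: [0.5426, 0.1081, 0.0998]
tcp_rot: [1.456, 2.784, 0.0]
wrist_force: [0.3, -0.3, -0.9]
grip_width: 0.999
finger_force: 0.0
t: 2.52
tool_pos: [0.5392, 0.1066, 0.0288]
tcp_rot: [-1.455, -2.777, 0.007]
wrist_force: [0.0, -0.6, -0.8]
grip_width: 0.996
finger_force: 0.0
d [0.0034 0.0026 0.0032] w6 [ 0.01 -0.07  0.05] per 1 [0.0034 0.0026 0.0032] [ 0.011 -0.074  0.047]
```

View pics/top1.png

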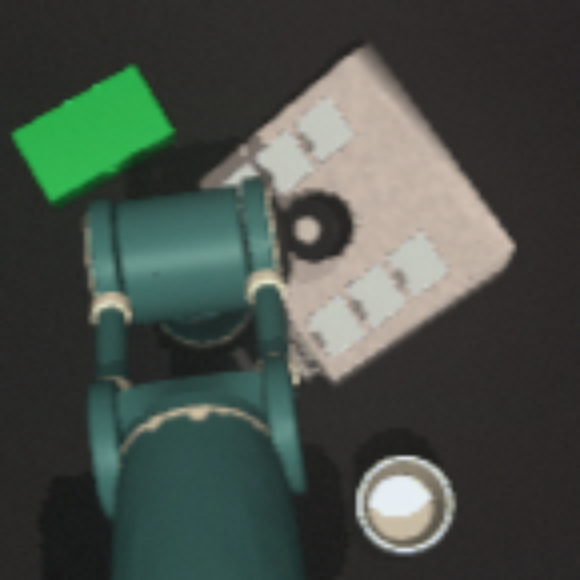

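The wrist hides the grip at about (215,315), but knob, cup and box are undisturbed. Small correction, then close.

```bash
python3 -m pendant '[{"fingers":1,"x":0.0034,"y":0.0026,"z":0.003,"rx":0,"ry":0,"rz":0.05},{"fingers":1,"x":0,"y":0,"z":0,"rx":0,"ry":0,"rz":0},{"fingers":-1,"x":0,"y":0,"z":0,"rx":0,"ry":0,"rz":0},{"fingers":-1,"x":0,"y":0,"z":0,"rx":0,"ry":0,"rz":0},{"fingers":-1,"x":0,"y":0,"z":0,"rx":0,"ry":0,"rz":0}]' 40
python3 -m pendant '[{"fingers":-1,"x":0,"y":0,"z":0,"rx":0,"ry":0,"rz":0},{"fingers":-1,"x":0,"y":0,"z":0,"rx":0,"ry":0,"rz":0},{"fingers":-1,"x":0,"y":0,"z":0,"rx":0,"ry":0,"rz":0},{"fingers":-1,"x":0,"y":0,"z":0,"rx":0,"ry":0,"rz":0}]' 40
python3 - <<'E'
from h import *
goto(grippt(-.138,.032),down(),1)
E
```

```text
t: 2.98
tool_pos: [0.5469, 0.1099, 0.0366]
tcp_rot: [1.45, 2.785, 0.002]
wrist_force: [0.1, 0.7, -0.4]
grip_width: 0.603
finger_force: 0.0
t: 3.32
tool_pos: [0.5465, 0.11, 0.0357]
tcp_rot: [1.452, 2.785, 0.001]
wrist_force: [1.2, 1.1, 3.8]
grip_width: 0.277
finger_force: 43.2
d [-0.0039 -0.0008 -0.0037] w6 [-0.01  0.01  0.01] per 1 [-0.0039 -0.0008 -0.0037] [-0.006  0.007  0.007]
```

```bash
python3 -m pendant '[{"fingers":-1,"x":-0.0046,"y":0.0066,"z":0,"rx":0,"ry":0,"rz":0},{"fingers":-1,"x":-0.0046,"y":0.0066,"z":0,"rx":0,"ry":0,"rz":0},{"fingers":-1,"x":-0.0046,"y":0.0066,"z":0,"rx":0,"ry":0,"rz":0},{"fingers":-1,"x":-0.0046,"y":0.0066,"z":0,"rx":0,"ry":0,"rz":0},{"fingers":-1,"x":-0.0046,"y":0.0066,"z":0,"rx":0,"ry":0,"rz":0}]'
python3 -m pendant '[{"fingers":-1,"x":-0.0046,"y":0.0066,"z":0,"rx":0,"ry":0,"rz":0},{"fingers":-1,"x":-0.0046,"y":0.0066,"z":0,"rx":0,"ry":0,"rz":0},{"fingers":-1,"x":-0.0034,"y":0.0049,"z":0,"rx":0,"ry":0,"rz":0},{"fingers":-1,"x":-0.0023,"y":0.0033,"z":0,"rx":0,"ry":0,"rz":0},{"fingers":-1,"x":0,"y":0,"z":0,"rx":0,"ry":0,"rz":0}]'
python3 -m pendant '[{"fingers":-1,"x":-0.0017,"y":0.0025,"z":0,"rx":0,"ry":0,"rz":0},{"fingers":-1,"x":0,"y":0,"z":0,"rx":0,"ry":0,"rz":0},{"fingers":-1,"x":0,"y":0,"z":0,"rx":0,"ry":0,"rz":0}]'
```

```text
t: 3.73
tool_pos: [0.5234, 0.1437, 0.0357]
tcp_rot: [1.45, 2.785, 0.002]
wrist_force: [4.8, -1.0, 1.5]
grip_width: 0.27
finger_force: 43.1
t: 4.15
tool_pos: [0.5132, 0.1589, 0.0361]
tcp_rot: [1.438, 2.778, -0.005]
wrist_force: [20.3, -29.2, -4.5]
grip_width: 0.275
finger_force: 42.8
t: 4.4
tool_pos: [0.5121, 0.1605, 0.0363]
tcp_rot: [1.439, 2.777, -0.006]
wrist_force: [20.7, -31.3, -4.8]
grip_width: 0.27
finger_force: 42.5
```

```bash
python3 -m pendant '[{"fingers":0.2,"x":0,"y":0,"z":0,"rx":0,"ry":0,"rz":0},{"fingers":0.6,"x":0,"y":0,"z":0,"rx":0,"ry":0,"rz":0},{"fingers":0.6,"x":0,"y":0,"z":0,"rx":0,"ry":0,"rz":0},{"fingers":0.6,"x":0,"y":0,"z":0.03,"rx":0,"ry":0,"rz":0},{"fingers":1,"x":0,"y":0,"z":0.04,"rx":0,"ry":0,"rz":0}]'
python3 -m pendant '[{"fingers":1,"x":0,"y":0,"z":0.04,"rx":0,"ry":0,"rz":0},{"fingers":1,"x":0,"y":0,"z":0.04,"rx":0,"ry":0,"rz":0},{"fingers":1,"x":-0.01,"y":-0.03,"z":0.04,"rx":0,"ry":0,"rz":0},{"fingers":1,"x":-0.02,"y":-0.035,"z":0,"rx":0,"ry":0,"rz":0},{"fingers":1,"x":-0.02,"y":-0.035,"z":0,"rx":0,"ry":0,"rz":0}]'
python3 - <<'E'
from h import *
import cv2
a=cv2.cvtColor(grab_frame("top")[130:275,180:325],cv2.COLOR_RGB2BGR); b=cv2.cvtColor(grab_frame("scene")[145:250,200:350],cv2.COLOR_RGB2BGR)
A=cv2.resize(a,(580,580),interpolation=2);B=cv2.resize(b,(750,525),interpolation=2)
cv2.imwrite("pics/t2.png",A);cv2.imwrite("pics/s2.png",B)
print(read_state()["tool_pos"])
E
```

```text
t: 4.82
tool_pos: [0.5005, 0.1662, 0.1007]
tcp_rot: [-1.444, -2.779, 0.013]
wrist_force: [0.1, 0.3, 0.6]
grip_width: 0.921
finger_force: 0.0
t: 5.23
tool_pos: [0.4588, 0.0731, 0.2207]
tcp_rot: [1.443, 2.787, 0.004]
wrist_force: [-0.2, -0.9, -0.1]
grip_width: 1.002
finger_force: 0.0
[0.4542717  0.0698357  0.21718267]
```

View pics/t2.png

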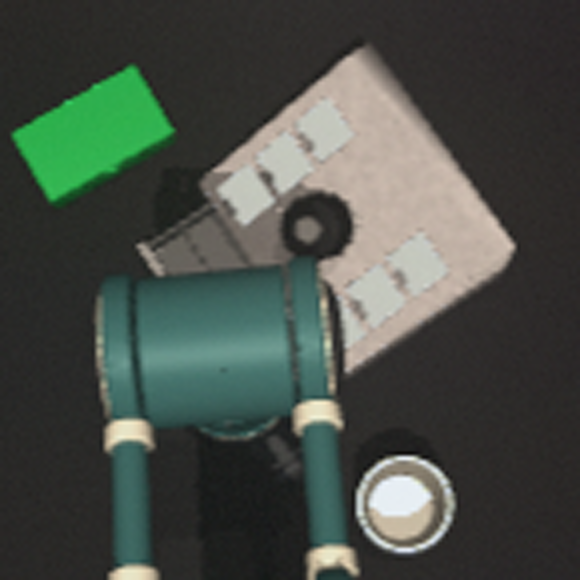

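```bash
python3 - <<'E'
from h import *
for a in((193,210),(310,380),(137,247),(150,272)):
    for z in(.045,.055):
        g=ray("top",top(a),z); print(a,z,W([0,0,-P[2]],[g-[P[0],P[1],0]]))
E
```

```text
(193, 210) 0.045 [[-0.09974199  0.08630123  0.045     ]]
(193, 210) 0.055 [[-0.10026675  0.08415328  0.055     ]]
(310, 380) 0.045 [[-0.1001239  -0.08666263  0.045     ]]
(310, 380) 0.055 [[-0.10064601 -0.08761435  0.055     ]]
(137, 247) 0.045 [[-0.15562992  0.08672119  0.045     ]]
(137, 247) 0.055 [[-0.15576815  0.08457034  0.055     ]]
(150, 272) 0.045 [[-0.15841284  0.06297535  0.045     ]]
(150, 272) 0.055 [[-0.15853183  0.06098872  0.055     ]]
```

View pics/s2.png

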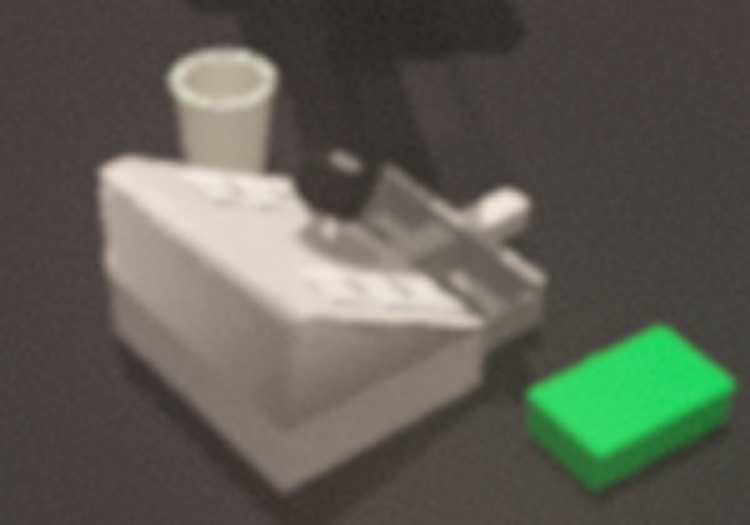

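The scene picture confirms the drawer is out (front lip near (545,285)), pulled against a hard stop at 36 N, and that cup and box are untouched. Now I'll go to a standoff on the knob axis.

```bash
cat >>h.py <<'E'
A=Ro.apply([-.5,0,3**.5/2])          # knob axis outward
SEAT=W(P,[(-.0114,0,.0975)])[0]
def kn(d,roll=0): # pose: TCP d from seat along the axis, rolled (cw from outside +)
    return SEAT+A*d, R.from_rotvec(-A*roll)*R.from_rotvec(Ro.apply([0,-np.pi/6,0]))*down()
def rep():
    s=read_state(); Rt=R.from_rotvec(s["tcp_rot"]); q=s["tool_pos"]-SEAT; d=q@A
    roll=(Rt*kn(0)[1].inv()).as_rotvec()@-A; z=Rt.as_matrix()[:,2]
    print("t",round(s["t"],2),"d %.4f off"%d,(Ro.inv().apply(q-d*A)*1e3).round(1),"roll %.3f tilterr %.3f"%(roll,np.linalg.norm(z+A)),"F_in %.1f T_ax %.2f"%(s["wrist_force"]@A,s["torque"]@A),"gw %.3f ff %.1f"%(s["grip_width"],s["finger_force"]),"J",s["joint_positions"].round(2))
E
python3 - <<'E'
from h import *
rep(); print(SEAT,A); goto(*kn(.14),6)
E
```

```text
t 5.33 d 0.1761 off [-56.9 -94.9 -32.9] roll -0.000 tilterr 0.519 F_in 0.2 T_ax -0.03 gw 0.999 ff 0.0 J [ 0.1  -0.13  2.08 -0.    1.2  -0.51]
[0.61516561 0.0054414  0.0975    ] [-0.28659613  0.40971046  0.8660254 ]
d [ 0.1208 -0.007   0.0016] w6 [-4.08 -2.9   0.02] per 6 [ 0.0201 -0.0012  0.0003] [-0.681 -0.483  0.003]
```

```bash
python3 -m pendant '[{"fingers":1,"x":0.01,"y":0,"z":0.01,"rx":-0.82,"ry":-0.58,"rz":0},{"fingers":1,"x":0.02,"y":0,"z":0,"rx":-0.82,"ry":-0.58,"rz":0},{"fingers":1,"x":0.03,"y":0,"z":0,"rx":-0.82,"ry":-0.58,"rz":0},{"fingers":1,"x":0.03,"y":0,"z":-0.01,"rx":-0.82,"ry":-0.58,"rz":0},{"fingers":1,"x":0.03,"y":-0.007,"z":0,"rx":-0.8,"ry":-0.58,"rz":0}]'
python3 -m pendant '[{"fingers":1,"x":0,"y":0,"z":0,"rx":0,"ry":0,"rz":0},{"fingers":1,"x":0,"y":0,"z":0,"rx":0,"ry":0,"rz":0}]' >/dev/null
python3 - <<'E'
from h import *
rep(); goto(*kn(.14),1);goto(*kn(.14,-1.0),10)
E
```

```text
t: 5.75
tool_pos: [0.5783, 0.0677, 0.2167]
tcp_rot: [1.222, 2.355, -0.325]
wrist_force: [-1.0, -0.9, -0.8]
grip_width: 1.0
finger_force: 0.0
t 5.92 d 0.1382 off [-3.4  3.9 -1.9] roll -0.004 tilterr 0.002 F_in -0.6 T_ax -0.05 gw 0.997 ff 0.0 J [ 0.35  0.04  2.01 -0.59  1.04  0.03]
d [-0.0018 -0.0043  0.0035] w6 [-0.01 -0.02 -0.04] per 1 [-0.0018 -0.0043  0.0035] [-0.011 -0.022 -0.036]
d [-0.0018 -0.0043  0.0035] w6 [-2.74  3.88  8.24] per 10 [-0.0002 -0.0004  0.0003] [-0.274  0.388  0.824]
```

```bash
python3 -m pendant '[{"fingers":1,"x":-0.0018,"y":-0.0043,"z":0.0035,"rx":-0.322,"ry":0.46,"rz":0.972},{"fingers":1,"x":0,"y":0,"z":0,"rx":-0.322,"ry":0.46,"rz":0.972},{"fingers":1,"x":0,"y":0,"z":0,"rx":-0.322,"ry":0.46,"rz":0.972},{"fingers":1,"x":0,"y":0,"z":0,"rx":-0.322,"ry":0.46,"rz":0.972},{"fingers":1,"x":0,"y":0,"z":0,"rx":-0.322,"ry":0.46,"rz":0.972}]'>/dev/null
python3 -m pendant '[{"fingers":1,"x":0,"y":0,"z":0,"rx":-0.322,"ry":0.46,"rz":0.972},{"fingers":1,"x":0,"y":0,"z":0,"rx":-0.322,"ry":0.46,"rz":0.972},{"fingers":1,"x":0,"y":0,"z":0,"rx":-0.322,"ry":0.46,"rz":0.972},{"fingers":1,"x":0,"y":0,"z":0,"rx":-0.322,"ry":0.46,"rz":0.972},{"fingers":1,"x":0,"y":0,"z":0,"rx":-0.322,"ry":0.46,"rz":0.972}]'>/dev/null
python3 -m pendant '[{"fingers":1,"x":0,"y":0,"z":0,"rx":-0.322,"ry":0.46,"rz":0.972},{"fingers":1,"x":0,"y":0,"z":0,"rx":-0.322,"ry":0.46,"rz":0.972},{"fingers":1,"x":0,"y":0,"z":0,"rx":-0.322,"ry":0.46,"rz":0.972},{"fingers":1,"x":0,"y":0,"z":0,"rx":-0.322,"ry":0.46,"rz":0.972},{"fingers":1,"x":0,"y":0,"z":0,"rx":-0.322,"ry":0.46,"rz":0.972}]'>/dev/null
python3 -m pendant '[{"fingers":1,"x":0,"y":0,"z":0,"rx":-0.322,"ry":0.46,"rz":0.972},{"fingers":1,"x":0,"y":0,"z":0,"rx":-0.322,"ry":0.46,"rz":0.972},{"fingers":1,"x":0,"y":0,"z":0,"rx":-0.322,"ry":0.46,"rz":0.972},{"fingers":1,"x":0,"y":0,"z":0,"rx":-0.322,"ry":0.46,"rz":0.972},{"fingers":1,"x":0,"y":0,"z":0,"rx":-0.322,"ry":0.46,"rz":0.972}]'
python3 -m pendant '[{"fingers":1,"x":0,"y":0,"z":0,"rx":0,"ry":0,"rz":0},{"fingers":1,"x":0,"y":0,"z":0,"rx":0,"ry":0,"rz":0}]' >/dev/null
python3 - <<'E'
from h import *
rep(); goto(*kn(.14,-2.35),1);goto(*kn(.085,-2.35),3);goto(*kn(.05,-2.35),5)
E
```

```text
t: 7.58
tool_pos: [0.5752, 0.061, 0.2215]
tcp_rot: [1.921, -2.294, 0.791]
wrist_force: [-0.1, 0.5, 0.6]
grip_width: 0.995
finger_force: 0.0
t 7.75 d 0.1415 off [ 2.7 -0.6  1.5] roll -2.346 tilterr 0.004 F_in 0.4 T_ax -0.05 gw 0.999 ff 0.0 J [ 0.34  0.02  2.01 -0.59  1.05 -2.33]
d [-0.0006  0.0019 -0.0028] w6 [-0.03 -0.02  0.04] per 1 [-0.0006  0.0019 -0.0028] [-0.029 -0.022  0.041]
d [ 0.0151 -0.0206 -0.0505] w6 [-0.03 -0.02  0.04] per 3 [ 0.005  -0.0069 -0.0168] [-0.01  -0.007  0.014]
d [ 0.0252 -0.035  -0.0808] w6 [-0.03 -0.02  0.04] per 5 [ 0.005  -0.007  -0.0162] [-0.006 -0.004  0.008]
```

```bash
python3 -m pendant '[{"fingers":1,"x":0.005,"y":-0.007,"z":-0.0162,"rx":0,"ry":0,"rz":0},{"fingers":1,"x":0.005,"y":-0.007,"z":-0.0162,"rx":0,"ry":0,"rz":0},{"fingers":1,"x":0.005,"y":-0.007,"z":-0.0162,"rx":0,"ry":0,"rz":0},{"fingers":1,"x":0.005,"y":-0.007,"z":-0.0162,"rx":0,"ry":0,"rz":0},{"fingers":1,"x":0.005,"y":-0.007,"z":-0.0162,"rx":0,"ry":0,"rz":0}]'
python3 -m pendant '[{"fingers":1,"x":0,"y":0,"z":0,"rx":0,"ry":0,"rz":0},{"fingers":1,"x":0,"y":0,"z":0,"rx":0,"ry":0,"rz":0}]' >/dev/null
python3 - <<'E'
from h import *
rep(); goto(*kn(.05,-2.35),1);rep()
import cv2
a=cv2.cvtColor(grab_frame("scene")[145:250,200:350],cv2.COLOR_RGB2BGR)
cv2.imwrite("pics/s3.png",cv2.resize(a,(750,525),interpolation=2));rep()
E
```

```text
t: 8.17
tool_pos: [0.6012, 0.0256, 0.1399]
tcp_rot: [1.912, -2.304, 0.794]
wrist_force: [-0.1, 0.1, -0.4]
grip_width: 1.001
finger_force: 0.0
t 8.33 d 0.0487 off [-0.4 -0.8 -0.2] roll -2.348 tilterr 0.006 F_in 0.5 T_ax 0.02 gw 1.000 ff 0.0 J [ 0.26  0.14  2.05 -0.65  0.88 -2.29]
d [0.0005 0.0006 0.0013] w6 [-0.01 -0.05  0.04] per 1 [0.0005 0.0006 0.0013] [-0.012 -0.047  0.037]
t 8.33 d 0.0487 off [-0.4 -0.8 -0.2] roll -2.348 tilterr 0.006 F_in 0.5 T_ax 0.02 gw 1.000 ff 0.0 J [ 0.26  0.14  2.05 -0.65  0.88 -2.29]
t 8.38 d 0.0498 off [0.2 0.3 0.1] roll -2.348 tilterr 0.004 F_in -0.1 T_ax 0.01 gw 1.003 ff 0.0 J [ 0.26  0.14  2.05 -0.65  0.88 -2.29]
```

View pics/s3.png

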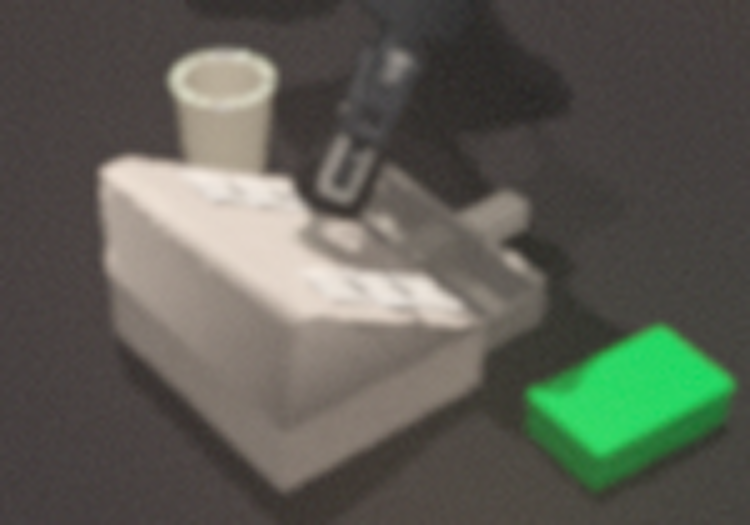

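The finger sits around the knob at about (345,185), centred on the axis. Close.

```bash
python3 -m pendant '[{"fingers":-1,"x":0,"y":0,"z":0,"rx":0,"ry":0,"rz":0},{"fingers":-1,"x":0,"y":0,"z":0,"rx":0,"ry":0,"rz":0},{"fingers":-1,"x":0,"y":0,"z":0,"rx":0,"ry":0,"rz":0},{"fingers":-1,"x":0,"y":0,"z":0,"rx":0,"ry":0,"rz":0},{"fingers":-1,"x":0,"y":0,"z":0,"rx":0,"ry":0,"rz":0}]' 40
python3 -c "from h import *;rep()"
python3 -m pendant '[{"fingers":-1,"x":0.0006,"y":-0.0008,"z":-0.0017,"rx":0,"ry":0,"rz":0},{"fingers":-1,"x":0.0006,"y":-0.0008,"z":-0.0017,"rx":0,"ry":0,"rz":0},{"fingers":-1,"x":0.0006,"y":-0.0008,"z":-0.0017,"rx":0,"ry":0,"rz":0},{"fingers":-1,"x":0,"y":0,"z":0,"rx":0,"ry":0,"rz":0},{"fingers":-1,"x":0,"y":0,"z":0,"rx":0,"ry":0,"rz":0}]' >/dev/null
python3 -c "from h import *;rep()"
```

```text
t: 8.8
tool_pos: [0.6025, 0.0263, 0.1419]
tcp_rot: [1.916, -2.301, 0.797]
wrist_force: [1.9, 0.5, 2.1]
grip_width: 0.572
finger_force: 43.2
t 8.8 d 0.0506 off [0.9 1.6 0.5] roll -2.349 tilterr 0.002 F_in 1.5 T_ax 0.00 gw 0.572 ff 43.2 J [ 0.26  0.14  2.05 -0.66  0.88 -2.29]
t 9.22 d 0.0455 off [0.9 1.8 0.5] roll -2.348 tilterr 0.002 F_in 14.7 T_ax 0.07 gw 0.568 ff 44.8 J [ 0.26  0.15  2.05 -0.66  0.87 -2.28]
```

Contact with the thread top at 5 mm, as expected. Turn in 0.3 rad steps.

```bash
python3 -m pendant '[{"fingers":-1,"x":-0.0002,"y":0.0002,"z":0.0005,"rx":0.274,"ry":-0.391,"rz":-0.827},{"fingers":-1,"x":0,"y":0,"z":0,"rx":0.274,"ry":-0.391,"rz":-0.827},{"fingers":-1,"x":0,"y":0,"z":0,"rx":0.274,"ry":-0.391,"rz":-0.827},{"fingers":-1,"x":0,"y":0,"z":0,"rx":0,"ry":0,"rz":0},{"fingers":-1,"x":0,"y":0,"z":0,"rx":0,"ry":0,"rz":0}]' >/dev/null
python3 -c "from h import *;rep()"
python3 -m pendant '[{"fingers":-1,"x":0.0003,"y":-0.0004,"z":-0.0009,"rx":0,"ry":0,"rz":0},{"fingers":-1,"x":0,"y":0,"z":0,"rx":0,"ry":0,"rz":0}]' >/dev/null
python3 -c "from h import *;rep()"
```

```text
t 9.63 d 0.0455 off [0.8 1.7 0.5] roll -2.048 tilterr 0.003 F_in 11.5 T_ax -0.02 gw 0.568 ff 44.1 J [ 0.26  0.14  2.05 -0.66  0.87 -1.99]
t 9.8 d 0.0451 off [0.8 1.8 0.4] roll -2.048 tilterr 0.003 F_in 15.9 T_ax -0.01 gw 0.571 ff 44.8 J [ 0.26  0.15  2.05 -0.66  0.87 -1.99]
```

```bash
python3 -m pendant '[{"fingers":-1,"x":-0.0002,"y":0.0003,"z":0.0006,"rx":0.274,"ry":-0.391,"rz":-0.827},{"fingers":-1,"x":0,"y":0,"z":0,"rx":0.274,"ry":-0.391,"rz":-0.827},{"fingers":-1,"x":0,"y":0,"z":0,"rx":0.274,"ry":-0.391,"rz":-0.827},{"fingers":-1,"x":0,"y":0,"z":0,"rx":0,"ry":0,"rz":0},{"fingers":-1,"x":0,"y":0,"z":0,"rx":0,"ry":0,"rz":0}]' >/dev/null
python3 -c "from h import *;rep()"
python3 -m pendant '[{"fingers":-1,"x":0,"y":0,"z":0,"rx":0.274,"ry":-0.391,"rz":-0.827},{"fingers":-1,"x":0,"y":0,"z":0,"rx":0.274,"ry":-0.391,"rz":-0.827},{"fingers":-1,"x":0,"y":0,"z":0,"rx":0.274,"ry":-0.391,"rz":-0.827},{"fingers":-1,"x":0,"y":0,"z":0,"rx":0,"ry":0,"rz":0},{"fingers":-1,"x":0,"y":0,"z":0,"rx":0,"ry":0,"rz":0}]' >/dev/null
python3 -c "from h import *;rep()"
```

```text
t 10.22 d 0.0442 off [0.7 1.5 0.4] roll -1.752 tilterr 0.003 F_in 2.6 T_ax 0.04 gw 0.567 ff 43.3 J [ 0.26  0.15  2.05 -0.66  0.86 -1.69]
t 10.63 d 0.0441 off [0.6 1.4 0.3] roll -1.454 tilterr 0.004 F_in 2.7 T_ax 0.00 gw 0.568 ff 43.3 J [ 0.26  0.15  2.05 -0.66  0.86 -1.39]
```

Thread start found (force dropped to the spring's 2.6 N and depth passed 5 mm). Push in.

```bash
python3 -m pendant '[{"fingers":-1,"x":0.0005,"y":-0.0007,"z":-0.0016,"rx":0,"ry":0,"rz":0},{"fingers":-1,"x":0.0005,"y":-0.0007,"z":-0.0016,"rx":0,"ry":0,"rz":0},{"fingers":-1,"x":0.0005,"y":-0.0008,"z":-0.0016,"rx":0,"ry":0,"rz":0},{"fingers":-1,"x":0.0005,"y":-0.0008,"z":-0.0016,"rx":0,"ry":0,"rz":0},{"fingers":-1,"x":0,"y":0,"z":0,"rx":0,"ry":0,"rz":0}]' >/dev/null
python3 -c "from h import *;rep()"
python3 -m pendant '[{"fingers":-1,"x":0.0005,"y":-0.0007,"z":-0.0016,"rx":0,"ry":0,"rz":0},{"fingers":-1,"x":0.0005,"y":-0.0007,"z":-0.0016,"rx":0,"ry":0,"rz":0},{"fingers":-1,"x":0.0005,"y":-0.0008,"z":-0.0016,"rx":0,"ry":0,"rz":0},{"fingers":-1,"x":0.0005,"y":-0.0008,"z":-0.0016,"rx":0,"ry":0,"rz":0},{"fingers":-1,"x":0,"y":0,"z":0,"rx":0,"ry":0,"rz":0}]' >/dev/null
python3 -c "from h import *;rep()"
```

```text
t 11.05 d 0.0365 off [0.6 1.3 0.3] roll -1.451 tilterr 0.004 F_in 3.6 T_ax 0.01 gw 0.568 ff 43.4 J [ 0.25  0.16  2.05 -0.67  0.85 -1.38]
t 11.47 d 0.0293 off [0.6 1.2 0.3] roll -1.451 tilterr 0.004 F_in 5.2 T_ax -0.03 gw 0.571 ff 43.5 J [ 0.24  0.17  2.06 -0.67  0.84 -1.38]
```

```bash
python3 -m pendant '[{"fingers":-1,"x":0.0004,"y":-0.0006,"z":-0.0013,"rx":0,"ry":0,"rz":0},{"fingers":-1,"x":0.0004,"y":-0.0006,"z":-0.0013,"rx":0,"ry":0,"rz":0},{"fingers":-1,"x":0.0003,"y":-0.0004,"z":-0.0009,"rx":0,"ry":0,"rz":0},{"fingers":-1,"x":0,"y":0,"z":0,"rx":0,"ry":0,"rz":0},{"fingers":-1,"x":0,"y":0,"z":0,"rx":0,"ry":0,"rz":0}]' >/dev/null
python3 -c "from h import *;rep()"
```

```text
t 11.88 d 0.0268 off [0.6 1.4 0.4] roll -1.449 tilterr 0.004 F_in 15.3 T_ax -0.05 gw 0.565 ff 44.9 J [ 0.24  0.17  2.06 -0.68  0.83 -1.37]
```

```bash
python3 -m pendant '[{"fingers":-1,"x":0,"y":0,"z":0,"rx":0.274,"ry":-0.391,"rz":-0.827},{"fingers":-1,"x":0,"y":0,"z":0,"rx":0.274,"ry":-0.391,"rz":-0.827},{"fingers":-1,"x":0,"y":0,"z":0,"rx":0.274,"ry":-0.391,"rz":-0.827},{"fingers":-1,"x":0,"y":0,"z":0,"rx":0.274,"ry":-0.391,"rz":-0.827},{"fingers":-1,"x":0,"y":0,"z":0,"rx":0.274,"ry":-0.391,"rz":-0.827}]' >/dev/null
python3 -c "from h import *;rep()"
python3 -m pendant '[{"fingers":-1,"x":0,"y":0,"z":0,"rx":0.274,"ry":-0.391,"rz":-0.827},{"fingers":-1,"x":0,"y":0,"z":0,"rx":0.274,"ry":-0.391,"rz":-0.827},{"fingers":-1,"x":0,"y":0,"z":0,"rx":0.274,"ry":-0.391,"rz":-0.827},{"fingers":-1,"x":0,"y":0,"z":0,"rx":0.274,"ry":-0.391,"rz":-0.827},{"fingers":-1,"x":0,"y":0,"z":0,"rx":0.274,"ry":-0.391,"rz":-0.827}]' >/dev/null
python3 -c "from h import *;rep()"
python3 -m pendant '[{"fingers":-1,"x":0,"y":0,"z":0,"rx":0.274,"ry":-0.391,"rz":-0.827},{"fingers":-1,"x":0,"y":0,"z":0,"rx":0.274,"ry":-0.391,"rz":-0.827},{"fingers":-1,"x":0,"y":0,"z":0,"rx":0.274,"ry":-0.391,"rz":-0.827},{"fingers":-1,"x":0,"y":0,"z":0,"rx":0.274,"ry":-0.391,"rz":-0.827},{"fingers":-1,"x":0,"y":0,"z":0,"rx":0.274,"ry":-0.391,"rz":-0.827}]' >/dev/null
python3 -c "from h import *;rep()"
```

```text
t 12.3 d 0.0268 off [0.5 1.5 0.3] roll -0.944 tilterr 0.005 F_in 16.1 T_ax 0.08 gw 0.573 ff 44.6 J [ 0.24  0.17  2.06 -0.68  0.83 -0.87]
t 12.72 d 0.0268 off [0.3 1.7 0.2] roll -0.445 tilterr 0.006 F_in 15.5 T_ax 0.04 gw 0.569 ff 44.6 J [ 0.24  0.17  2.06 -0.68  0.83 -0.37]
t 13.13 d 0.0268 off [0.3 1.9 0.2] roll 0.055 tilterr 0.007 F_in 15.0 T_ax 0.09 gw 0.568 ff 44.6 J [ 0.24  0.17  2.06 -0.68  0.83  0.14]
```

```bash
python3 -m pendant '[{"fingers":-1,"x":0,"y":0,"z":0,"rx":0.274,"ry":-0.391,"rz":-0.827},{"fingers":-1,"x":0,"y":0,"z":0,"rx":0.274,"ry":-0.391,"rz":-0.827},{"fingers":-1,"x":0,"y":0,"z":0,"rx":0.274,"ry":-0.391,"rz":-0.827},{"fingers":-1,"x":0,"y":0,"z":0,"rx":0.274,"ry":-0.391,"rz":-0.827},{"fingers":-1,"x":0,"y":0,"z":0,"rx":0.274,"ry":-0.391,"rz":-0.827}]' >/dev/null
python3 -c "from h import *;rep()"
python3 -m pendant '[{"fingers":-1,"x":0,"y":0,"z":0,"rx":0.274,"ry":-0.391,"rz":-0.827},{"fingers":-1,"x":0,"y":0,"z":0,"rx":0,"ry":0,"rz":0},{"fingers":-1,"x":0,"y":0,"z":0,"rx":0,"ry":0,"rz":0}]' >/dev/null
python3 -c "from h import *;rep()"
python3 -m pendant '[{"fingers":-1,"x":-0.0005,"y":0.0007,"z":0.0016,"rx":0,"ry":0,"rz":0},{"fingers":-1,"x":-0.0005,"y":0.0007,"z":0.0016,"rx":0,"ry":0,"rz":0},{"fingers":-1,"x":0,"y":0,"z":0,"rx":0,"ry":0,"rz":0},{"fingers":-1,"x":0,"y":0,"z":0,"rx":0,"ry":0,"rz":0}]' >/dev/null
python3 -c "from h import *;rep()"
```

```text
t 13.55 d 0.0269 off [0.4 2.2 0.2] roll 0.555 tilterr 0.007 F_in 13.8 T_ax 0.02 gw 0.569 ff 44.5 J [ 0.24  0.17  2.06 -0.68  0.83  0.64]
t 13.8 d 0.0269 off [0.4 2.2 0.2] roll 0.651 tilterr 0.007 F_in 13.9 T_ax -0.01 gw 0.567 ff 44.4 J [ 0.24  0.17  2.06 -0.68  0.83  0.73]
t 14.13 d 0.0296 off [0.4 2.2 0.2] roll 0.650 tilterr 0.008 F_in 4.9 T_ax -0.06 gw 0.566 ff 43.5 J [ 0.25  0.16  2.06 -0.68  0.83  0.73]
```

```bash
python3 -m pendant '[{"fingers":-1,"x":-0.0004,"y":0.0006,"z":0.0013,"rx":0,"ry":0,"rz":0},{"fingers":-1,"x":0,"y":0,"z":0,"rx":0,"ry":0,"rz":0},{"fingers":-1,"x":0,"y":0,"z":0,"rx":0,"ry":0,"rz":0}]' >/dev/null
python3 -c "from h import *;rep()"
python3 -m pendant '[{"fingers":-1,"x":-0.0003,"y":0.0004,"z":0.0009,"rx":0,"ry":0,"rz":0},{"fingers":-1,"x":0,"y":0,"z":0,"rx":0,"ry":0,"rz":0},{"fingers":-1,"x":0,"y":0,"z":0,"rx":0,"ry":0,"rz":0}]' >/dev/null
python3 -c "from h import *;rep()"
```

```text
t 14.38 d 0.0303 off [0.3 2.1 0.2] roll 0.649 tilterr 0.008 F_in -0.9 T_ax -0.08 gw 0.569 ff 43.5 J [ 0.25  0.16  2.06 -0.68  0.83  0.73]
t 14.63 d 0.0306 off [0.3 2.2 0.1] roll 0.649 tilterr 0.008 F_in -7.4 T_ax -0.04 gw 0.566 ff 43.9 J [ 0.25  0.16  2.06 -0.68  0.83  0.73]
```

Thread holds it near 0.0205–0.021. I'll push in again for one gentle extra 0.2 rad margin.

```bash
python3 -m pendant '[{"fingers":-1,"x":0.0006,"y":-0.0008,"z":-0.0018,"rx":0,"ry":0,"rz":0},{"fingers":-1,"x":0.0006,"y":-0.0008,"z":-0.0018,"rx":0,"ry":0,"rz":0},{"fingers":-1,"x":0.0004,"y":-0.0006,"z":-0.0013,"rx":0,"ry":0,"rz":0},{"fingers":-1,"x":0,"y":0,"z":0,"rx":0.274,"ry":-0.391,"rz":-0.827},{"fingers":-1,"x":0,"y":0,"z":0,"rx":0.274,"ry":-0.391,"rz":-0.827}]' >/dev/null
python3 -m pendant '[{"fingers":-1,"x":0,"y":0,"z":0,"rx":0,"ry":0,"rz":0}]' >/dev/null
python3 -c "from h import *;rep()"
python3 -m pendant '[{"fingers":-1,"x":-0.0006,"y":0.0008,"z":0.0018,"rx":0,"ry":0,"rz":0},{"fingers":-1,"x":-0.0005,"y":0.0007,"z":0.0014,"rx":0,"ry":0,"rz":0},{"fingers":-1,"x":-0.0003,"y":0.0004,"z":0.0009,"rx":0,"ry":0,"rz":0},{"fingers":-1,"x":0,"y":0,"z":0,"rx":0,"ry":0,"rz":0},{"fingers":-1,"x":0,"y":0,"z":0,"rx":0,"ry":0,"rz":0}]' >/dev/null
python3 -c "from h import *;rep()"
```

```text
t 15.13 d 0.0270 off [0.5 2.3 0.3] roll 0.854 tilterr 0.007 F_in 10.9 T_ax -0.06 gw 0.566 ff 45.7 J [ 0.24  0.17  2.06 -0.69  0.83  0.94]
t 15.55 d 0.0303 off [0.4 2.2 0.2] roll 0.849 tilterr 0.008 F_in -2.3 T_ax -0.03 gw 0.564 ff 44.3 J [ 0.25  0.16  2.06 -0.68  0.84  0.93]
```

Well home. Release and retract along the axis.

```bash
python3 -m pendant '[{"fingers":1,"x":0,"y":0,"z":0,"rx":0,"ry":0,"rz":0},{"fingers":1,"x":0,"y":0,"z":0,"rx":0,"ry":0,"rz":0},{"fingers":1,"x":0,"y":0,"z":0,"rx":0,"ry":0,"rz":0},{"fingers":1,"x":0,"y":0,"z":0,"rx":0,"ry":0,"rz":0},{"fingers":1,"x":-0.003,"y":0.004,"z":0.0087,"rx":0,"ry":0,"rz":0}]'
python3 -m pendant '[{"fingers":1,"x":-0.006,"y":0.0082,"z":0.0173,"rx":0,"ry":0,"rz":0},{"fingers":1,"x":-0.006,"y":0.0082,"z":0.0173,"rx":0,"ry":0,"rz":0},{"fingers":1,"x":-0.006,"y":0.0082,"z":0.0173,"rx":0,"ry":0,"rz":0},{"fingers":1,"x":-0.006,"y":0.0082,"z":0.0173,"rx":0,"ry":0,"rz":0},{"fingers":1,"x":-0.006,"y":0.0082,"z":0.0173,"rx":0,"ry":0,"rz":0}]'
python3 -m pendant '[{"fingers":1,"x":-0.03,"y":0,"z":0.02,"rx":0,"ry":0,"rz":0},{"fingers":1,"x":-0.03,"y":0,"z":0.02,"rx":0,"ry":0,"rz":0},{"fingers":1,"x":-0.03,"y":0,"z":0.0,"rx":0,"ry":0,"rz":0},{"fingers":1,"x":0,"y":0,"z":0,"rx":0,"ry":0,"rz":0},{"fingers":1,"x":0,"y":0,"z":0,"rx":0,"ry":0,"rz":0}]'
python3 - <<'E'
from h import *
import cv2
a=cv2.cvtColor(grab_frame("scene")[145:250,200:350],cv2.COLOR_RGB2BGR)
cv2.imwrite("pics/s4.png",cv2.resize(a,(750,525),interpolation=2))
for h in(.060,.0355,.038): print(h,(proj("scene",[SEAT+A*h])-[199.5,144.5])*5-.5)
E
```

```text
t: 15.97
tool_pos: [0.6014, 0.0209, 0.1299]
tcp_rot: [2.059, 1.617, -0.043]
wrist_force: [-0.6, -0.8, -0.5]
grip_width: 1.003
finger_force: 0.0
t: 16.38
tool_pos: [0.5728, 0.0634, 0.2202]
tcp_rot: [2.057, 1.616, -0.036]
wrist_force: [-0.1, 0.2, 0.2]
grip_width: 1.001
finger_force: 0.0
t: 16.8
tool_pos: [0.4825, 0.0633, 0.2597]
tcp_rot: [2.056, 1.617, -0.033]
wrist_force: [0.1, -0.4, -0.8]
grip_width: 0.999
finger_force: 0.0
0.06 [[344.05634326 160.95377114]]
0.0355 [[329.26426724 193.27477926]]
0.038 [[330.76554714 189.99445001]]
```

View pics/s4.png

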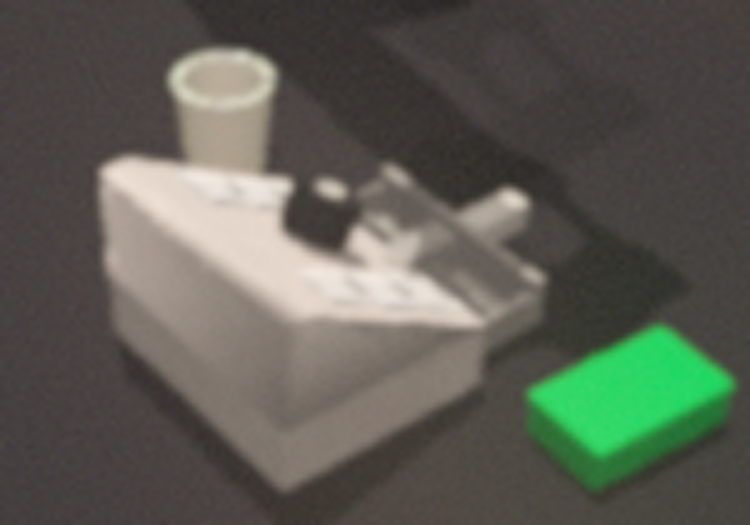

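The knob stays down: its cap is at about (331,189), against (331,190) expected at 22 mm depth. The drawer is out, the cup and box have not moved, and the arm is clear. Handing in.

```bash
python3 -c "from workcell import *;print(job_done())"
```

```text
the job is handed in; nothing more can be done
None
```

I pulled the drawer out until it met a hard stop and screwed the knob home. After release the knob stays down at about 22 mm in the camera image, with the cup and tablet box unmoved. The job is handed in, but no verdict came back.

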